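# Make up two shoe kits for the heeling bench

### The job

Make up the two kits from the stock laid out on the bench: the blue tray gets the white last, the black heel and the red-lidded tin, and the green tray gets the yellow last and the brown heel. Lay each last sole down in the long compartment of its tray, pointing either way, and stand the heels and the tin upright as they stand now, flat on the floor of the small compartments, only one in each and whichever you like. Leave the rest of the stock (red last, cream heel, blue-lidded tin) where it is, and let go of everything.

Things in the scene. Friction and masses are not known exactly. Their poses are not given: they have to be found in the camera images.
- tray_blue: Dark blue kit tray, fixed, 196 (x) x 166 (y) x 20 mm high, walls 4 mm, floor 4 mm thick, z up. Open compartments: a long one, 188 (x) x 84 (y) mm inside, centred at x 0, y +37 mm; two small ones, each 92 (x) x 70 (y) mm inside, centred at x +48 and x -48 mm, y -44 mm. Origin: centre of the underside; x axis within 0.2 rad of world +x.
- tray_green: Light green kit tray, fixed, 196 (x) x 166 (y) x 20 mm high, walls 4 mm, floor 4 mm thick, z up. Open compartments: a long one, 188 (x) x 84 (y) mm inside, centred at x 0, y +37 mm; two small ones, each 92 (x) x 70 (y) mm inside, centred at x +48 and x -48 mm, y -44 mm. Origin: centre of the underside; x axis within 0.2 rad of world +x.
- last_white: White child's shoe last, loose, 0.26 kg, sole down, 165 long, 62 mm wide, toe 20 mm high. Origin: underside, mid length; x to the toe (within 0.2 rad of world +x at the start), z up. Grip at the heel end: the upright cone, x -60 to -14 mm, top at z 73 mm, nearly upright sides 33 mm apart across y from z 40 mm up. Centre of mass near x -12 mm.
- last_yellow: Yellow child's shoe last, loose, 0.26 kg, sole down, 165 long, 62 mm wide, toe 20 mm high. Origin: underside, mid length; x to the toe (within 0.2 rad of world +x at the start), z up. Grip at the heel end: the upright cone, x -60 to -14 mm, top at z 73 mm, nearly upright sides 33 mm apart across y from z 40 mm up. Centre of mass near x -12 mm.
- last_red: Red child's shoe last, loose, 0.26 kg, sole down, 165 long, 62 mm wide, toe 20 mm high. Origin: underside, mid length; x to the toe (within 0.2 rad of world +x at the start), z up. Grip at the heel end: the upright cone, x -60 to -14 mm, top at z 73 mm, nearly upright sides 33 mm apart across y from z 40 mm up. Centre of mass near x -12 mm.
- heel_black: Black block heel, loose, 60 g, 38 mm high, standing on its narrower end. D-shaped from above: flat front at x -20 mm, round back at x +25 mm, straight sides 46 mm apart across y at the top, 41 at the bottom, x -18 to +2 mm. Origin: underside, midway between the sides; z up. Starts within 0.5 rad of world yaw 0.
- heel_brown: Brown stacked block heel, loose, 60 g, 38 mm high, standing on its narrower end. D-shaped from above: flat front at x -20 mm, round back at x +25 mm, straight sides 46 mm apart across y at the top, 41 at the bottom, x -18 to +2 mm. Origin: underside, midway between the sides; z up. Starts within 0.5 rad of world yaw 0.
- heel_cream: Cream block heel, loose, 60 g, 38 mm high, standing on its narrower end. D-shaped from above: flat front at x -20 mm, round back at x +25 mm, straight sides 46 mm apart across y at the top, 41 at the bottom, x -18 to +2 mm. Origin: underside, midway between the sides; z up. Starts within 0.5 rad of world yaw 0.
- tin_red: Tin of heel nails with a red lid: closed round tin, 44 mm in diameter, 38 mm high, standing upright, aluminium with a white band, loose, about 0.11 kg. Origin at the centre of its underside, z up along its axis.
- tin_blue: Tin of heel nails with a blue lid: closed round tin, 44 mm in diameter, 38 mm high, standing upright, aluminium with a white band, loose, about 0.11 kg. Origin at the centre of its underside, z up along its axis.
There are look-alikes about, which are no part of the job. There is more than one size of the last_white; the one meant has the size given above.

How it is judged:
By the outcome, as a careful person would: the job done as asked, in the order asked, and still so for the second after the job is handed in, with the robot touching nothing.
It also fails if it takes over 128 s, if anything falls off the work surface, if the arm or the gripper's body presses on something with over 40 N, if the wrist force passes 120 N, or if a joint passes its speed limit or range.

### The arm

A 6-joint arm with a two-finger parallel gripper is mounted at the origin on the work surface. World frame = base frame: x ahead of the robot, y to its left, z up, the work surface at z = 0. Lengths are in m, angles in rad, forces in N, time in s.
With the tool pointing down it reaches from about 0.4 to 0.825 m from the base axis. Payload 7 kg.
Tool frame: the origin (TCP) lies between the finger pads; the fingertips stand 25 mm ahead of it and the grasp point (between the pads) lies 6 mm ahead of it (arm.tip_extent is the z of the fingertips in the tool frame, in m); z points along the fingers, x is the direction in which the jaws open and shut, and the axes are right-handed (so a half turn about z gives the same grasp; the last joint's range is limited). The gripper opens to 88 mm and grips with 3 to 60 N. Pads are 19 mm wide; open, the fingers measure 130 mm over their backs; the gripper's body (78 mm by 193 mm) begins 47 mm behind the grasp point.
Start: joints at [1.445, 0.359, 0.012, 0, -1.224, -0.288], TCP at [0.271, 0.618, 0.252] pointing down, gripper open.
Joint ranges: [-3.07, 3.07], [-1.43, 2.12], [-1.02, 1.25], [-3.03, 1.67], [-3.05, -0], [-3.03, 3.03]. Speed limits (rad/s): [2.39, 2.39, 3.01, 3.14, 3.14, 3.14].

### API

Orientations are given as [roll, pitch, yaw] about the fixed x, y, z axes, in that order (R = Rz(yaw) Ry(pitch) Rx(roll)).
In Python, from station import monitor, grab_frame, job_done, arm gives the robot as it stands.
- The arm moves only by the shell command python3 -m jog 'ROWS' [FORCE]. ROWS is JSON, a list that holds one entry, the list of rows, each a list of 7 numbers: the shift along the world's x, y, z in m, then the turn, a rotation vector about the world's x, y, z in rad, then the opening, from 0 (shut) to 1 (fully open). In form: [[[dx, dy, dz, ax, ay, az, claw], ...]]. A call has 1 to 20 rows; each row shifts and turns the commanded pose from where the row before left it; what a row does not reach is not made up. A row lasts 1/8 s, in which the tool goes at most 62.5 mm and 10.7 degrees, less where a joint would pass 70% of its speed; a pose out of reach is approached as far as the arm can. A call is refused whole if a number of a shift passes 0.0625 or a number of a turn 0.188, either way. A call with a gripper value outside its range is refused whole. The fingers move at their own pace and stop on an object; FORCE is the grip in N (left out, the last holds). Time passes only in rows, so rows that do not move let the fingers close. It gives the time, the measured TCP pose, the force and the opening at its end, in the units of the state.
- monitor.get_state(): the state, without advancing time (a new reading comes with each control period).
- grab_frame(name): name is "scene" or "side" or "wrist"; returns a dict with "pixels" (480x640x3 uint8, red, green, blue), "K" (3x3 intrinsics, pixels), "view" (4x4, takes a point from world to camera coordinates); the wrist camera has in their place "hand_eye" (4x4, takes a point from camera to tool coordinates, whose origin is the TCP and whose axes are the tool frame's). Camera axes: x right, y down, z forward; pixel columns grow to the right and rows downward; lengths in m; the calibration is good to about 2 mm. The wrist camera is an equidistant fisheye: a pixel r from the principal point sees the ray r / f radians off the axis. A picture is of the moment at which its call begins: read the wrist's pose just before it. There is no depth.
- job_done(): hands the job in, once; it reports no verdict.
The state is a dict: "t": time; "q": joint angles; "qd": joint speeds; "joint_efforts": joint torques, N m; "eef_pos": TCP position; "ee_rot": TCP orientation; "force": force on the tool from outside, world axes, zero at the start; "moment": the same for the moment, N m; "width": finger opening in m.
Only numpy, scipy, OpenCV 4.12 (cv2) and the standard library are available. Lean on these libraries where they do the work, as an engineer would, in place of code of your own. Each camera call takes 0.05 s, during which the arm holds its last target.

## Working session

There is one attempt and no reset: what is moved stays moved. The work goes in short steps, Python scripts to look and compute and a shell command to move; the robot and the scene stay as the last step left them, time stands still between calls to the robot, and variables do not carry over. Pictures are saved under pics/ and viewed, and the job is handed in when it is done.

```bash
ls; mkdir -p pics
python3 - <<'E'
from station import monitor, grab_frame, arm
import cv2,pickle
s=monitor.get_state(); print(s); print(arm.tip_extent)
for n in ["scene","side","wrist"]:
    f=grab_frame(n); pickle.dump((f,s),open(f"{n}0.pkl","wb"))
    cv2.imwrite(f"pics/{n}0.png",f["pixels"][:,:,::-1])
    print(n,f["K"],f.get("view"),f.get("hand_eye"))
E
```

```text
pics
{'t': 0.0, 'q': array([ 1.44510406e+00,  3.59399241e-01,  1.10431942e-02, -3.41794772e-04,
       -1.22413743e+00, -2.88111583e-01]), 'qd': array([ 0.00031379, -0.00061233, -0.00072743, -0.00080332,  0.00182903,
       -0.00088104]), 'joint_efforts': array([-1.33876292e-03, -5.82723141e+01,  2.93048537e+01,  6.99690789e+00,
        6.72890237e-03, -1.82873127e-04]), 'eef_pos': array([0.27124843, 0.61759026, 0.25060937]), 'ee_rot': array([-3.14141844e+00, -1.71849868e-03, -1.98471673e+00]), 'force': array([ 0.45772551, -0.14745066, -0.00223476]), 'moment': array([-0.0160972 , -0.0039795 , -0.03933187]), 'width': 0.08754880755045892}
0.025
scene [[443.51397085   0.         318.53220142]
 [  0.         443.51397085 242.88867159]
 [  0.           0.           1.        ]] [[-0.76398889  0.64512867  0.01140043  0.40131509]
 [ 0.54414868  0.65369773 -0.52591017 -0.33325179]
 [-0.34673216 -0.395586   -0.85046371  1.32038364]
 [ 0.          0.          0.          1.        ]] None
side [[581.16405488   0.         316.91091002]
 [  0.         581.16405488 235.37926489]
 [  0.           0.           1.        ]] [[ 0.98577256 -0.1676483   0.01210389 -0.58186273]
 [-0.07322233 -0.49313369 -0.86686657  0.10255181]
 [ 0.15129754  0.85364701 -0.49839326  1.15227137]
 [ 0.          0.          0.          1.        ]] None
wrist [[371.64829954   0.         320.23877998]
 [  0.         371.64829954 244.72436509]
 [  0.           0.           1.        ]] None [[ 9.99998864e-01 -1.47630950e-03 -3.05160399e-04 -8.37681289e-04]
 [ 1.50603642e-03  9.69359197e-01  2.45642992e-01 -6.56230267e-02]
 [-6.68350456e-05 -2.45643173e-01  9.69360319e-01 -1.33908354e-01]
 [ 0.00000000e+00  0.00000000e+00  0.00000000e+00  1.00000000e+00]]
```

View pics/scene0.png

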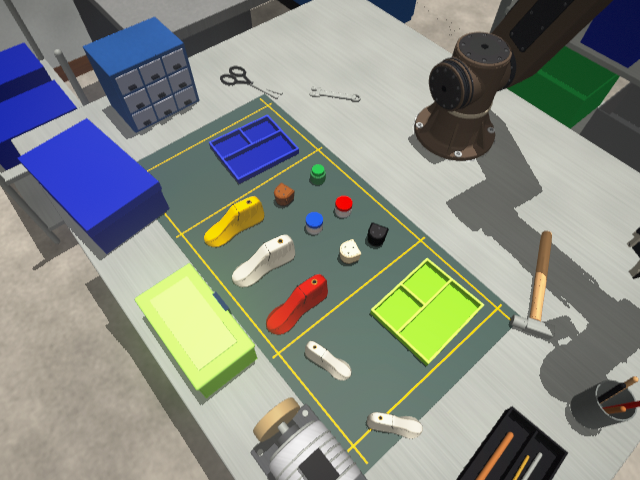

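View pics/side0.png

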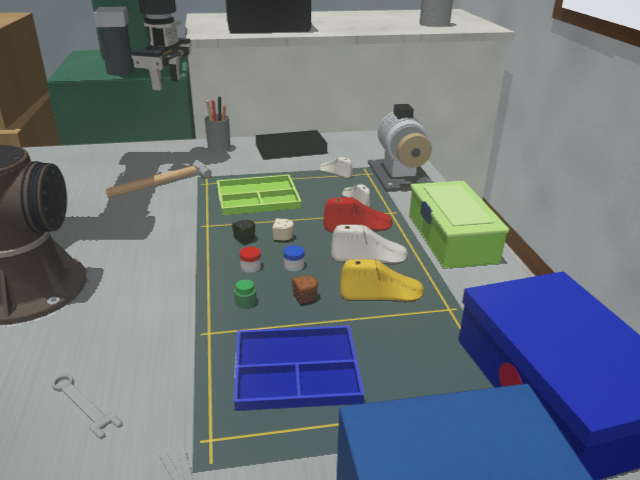

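View pics/wrist0.png

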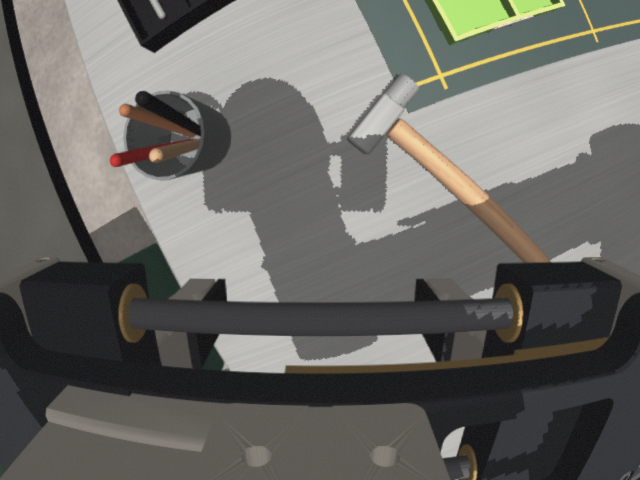

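Candidates in the scene picture:
- **White last:** (265,260) is large. (328,360) and (395,424) are small look-alikes.
- **Yellow last:** (235,222).
- **Black heel:** (377,234). Brown heel: (284,195).
- **Red tin:** (344,207). The blue tin (314,222) and green tin (318,173) are others.
- **Blue tray:** (254,148). The blue box (95,185) is a look-alike.
- **Green tray:** (428,310). The lidded box (195,330) is a look-alike.

Next I'll check these in a crop and measure.

```bash
cat > h.py <<'E'
import numpy as np,cv2,pickle
from scipy.spatial.transform import Rotation as R
def campose(f,s=None):
    if "view" in f and f["view"] is not None:
        V=np.array(f["view"]); T=np.linalg.inv(V); return T
    T=np.eye(4); T[:3,:3]=R.from_euler("xyz",s["ee_rot"]).as_matrix(); T[:3,3]=s["eef_pos"]
    return T@np.array(f["hand_eye"])
def rays(f,s,uv):
    K=np.array(f["K"]); uv=np.atleast_2d(np.asarray(uv,float)); T=campose(f,s)
    x=(uv[:,0]-K[0,2])/K[0,0]; y=(uv[:,1]-K[1,2])/K[1,1]
    if "hand_eye" in f and f["hand_eye"] is not None:
        r=np.hypot(x,y)+1e-12; d=np.c_[x/r*np.sin(r),y/r*np.sin(r),np.cos(r)]
    else: d=np.c_[x,y,np.ones_like(x)]
    return T[:3,3],d@T[:3,:3].T
def plane(f,s,uv,z):
    o,d=rays(f,s,uv); return o+d*((z-o[2])/d[:,2])[:,None]
def proj(f,s,P):
    T=np.linalg.inv(campose(f,s)); P=np.atleast_2d(P)@T[:3,:3].T+T[:3,3]; K=np.array(f["K"])
    if "hand_eye" in f and f["hand_eye"] is not None:
        r=np.hypot(P[:,0],P[:,1]); th=np.arctan2(r,P[:,2]); q=P[:,:2]/(r[:,None]+1e-12)*th[:,None]
    else: q=P[:,:2]/P[:,2:3]
    return q*K[0,0]+K[:2,2]
def snap(tag,n="wrist"):
    from station import monitor,grab_frame
    s=monitor.get_state(); f=grab_frame(n); pickle.dump((f,s),open(tag+".pkl","wb"))
    cv2.imwrite(f"pics/{tag}.png",f["pixels"][:,:,::-1]); return f,s
def load(tag): return pickle.load(open(tag+".pkl","rb"))
E
python3 - <<'E'
from h import *
f,s=load("scene0")
for n,p,z in [("white",(265,260),.03),("sm1",(328,360),.03),("sm2",(395,424),.03),("yel",(235,222),.03),("red",(298,305),.03),("hb",(377,228),.038),("hbr",(284,190),.038),("hc",(349,246),.038),("tr",(344,203),.038),("tb",(314,218),.038),("tg",(318,170),.038),("trb",(254,148),.01),("trg",(428,310),.01),("toe w",(236,275),0.01),("heel w",(294,247),.03)]:
    print(n,plane(f,s,p,z).round(3))
im=f["pixels"][:,:,::-1][100:450,190:510]
cv2.imwrite("pics/crop.png",cv2.resize(im,None,fx=1.7,fy=1.7,interpolation=cv2.INTER_CUBIC))
E
```

```text
white [[0.701 0.012 0.03 ]]
sm1 [[0.743 0.288 0.03 ]]
sm2 [[0.726 0.466 0.03 ]]
yel [[ 0.694 -0.123  0.03 ]]
red [[0.714 0.152 0.03 ]]
hb [[0.439 0.119 0.038]]
hbr [[ 0.542 -0.12   0.038]]
hc [[0.526 0.114 0.038]]
tr [[0.45  0.011 0.038]]
tb [[ 0.538 -0.003  0.038]]
tg [[ 0.43  -0.116  0.038]]
trb [[ 0.502 -0.313  0.01 ]]
trg [[0.49  0.343 0.01 ]]
toe w [[ 0.773 -0.009  0.01 ]]
heel w [[0.626 0.028 0.03 ]]
```

View pics/crop.png

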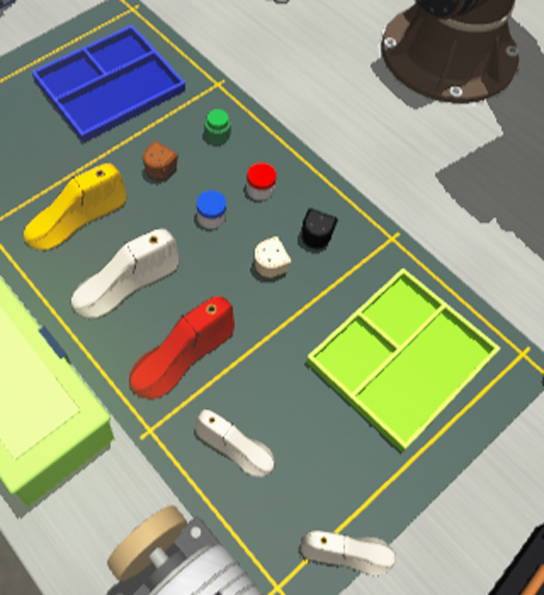

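The crop confirms the picks: the white last at scene (265,260) is the large one (about 165 mm by ray casting) and the other two whites are shorter. The brown, black and cream heels and the red, blue and green tins can all be told apart. Now I'll move to look straight down from the middle.

```bash
python3 -m jog '[[[0.014,-0.031,0.007,0,0,0.02,1],[0.014,-0.031,0.007,0,0,0.02,1],[0.014,-0.031,0.007,0,0,0.02,1],[0.014,-0.031,0.007,0,0,0.02,1],[0.014,-0.031,0.007,0,0,0.02,1],[0.014,-0.031,0.007,0,0,0.02,1],[0.014,-0.031,0.007,0,0,0.02,1],[0.014,-0.031,0.007,0,0,0.02,1],[0.014,-0.031,0.007,0,0,0.02,1],[0.014,-0.031,0.007,0,0,0.02,1],[0.014,-0.031,0.007,0,0,0.02,1],[0.014,-0.031,0.007,0,0,0.02,1],[0.014,-0.031,0.007,0,0,0.02,1],[0.014,-0.031,0.007,0,0,0.02,1],[0.014,-0.031,0.007,0,0,0.02,1],[0.014,-0.031,0.007,0,0,0.02,1],[0.014,-0.031,0.007,0,0,0.02,1],[0.014,-0.031,0.007,0,0,0.02,1],[0.014,-0.031,0.007,0,0,0.02,1],[0,0,0,0,0,0.03,1]]]'
python3 -c "
from h import *
snap('w1')"
```

```text
t: 2.65
eef_pos: [0.538, 0.0274, 0.3846]
ee_rot: [3.142, -0.0, -1.576]
force: [-0.2, 0.3, -1.0]
width: 0.0874
```

View pics/w1.png

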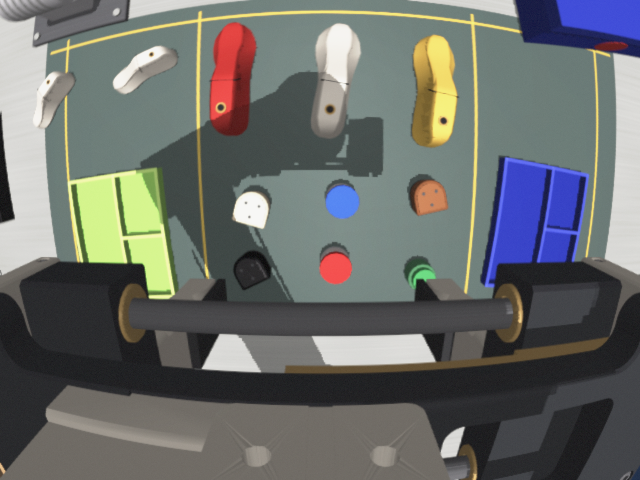

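Run:
```python
from h import *
f,s=load("w1"); im=f["pixels"][:,:,::-1]
cv2.imwrite("pics/c1.png",cv2.resize(im[15:155,290:480],None,fx=4.2,fy=4.2,interpolation=cv2.INTER_CUBIC))
cv2.imwrite("pics/c2.png",cv2.resize(im[165:305,220:460],None,fx=3.3,fy=3.3,interpolation=cv2.INTER_CUBIC))
```

```text
(no output)
```

View pics/c1.png

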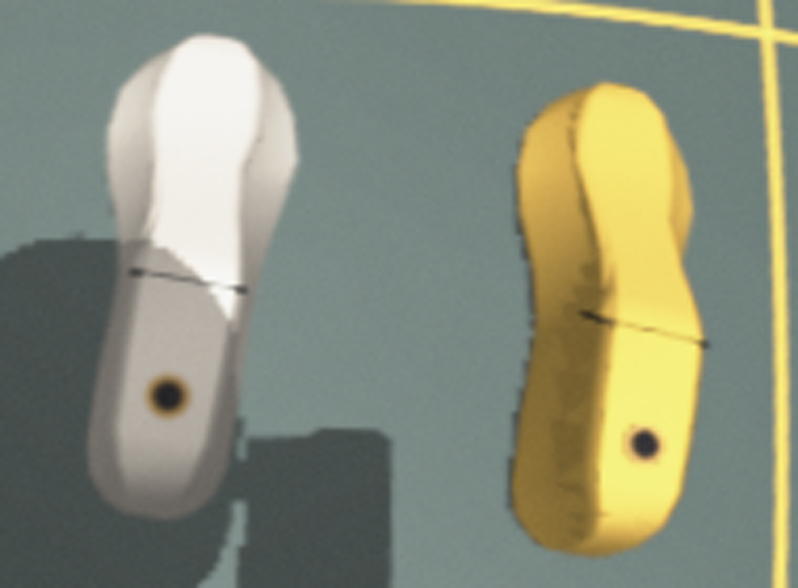

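View pics/c2.png

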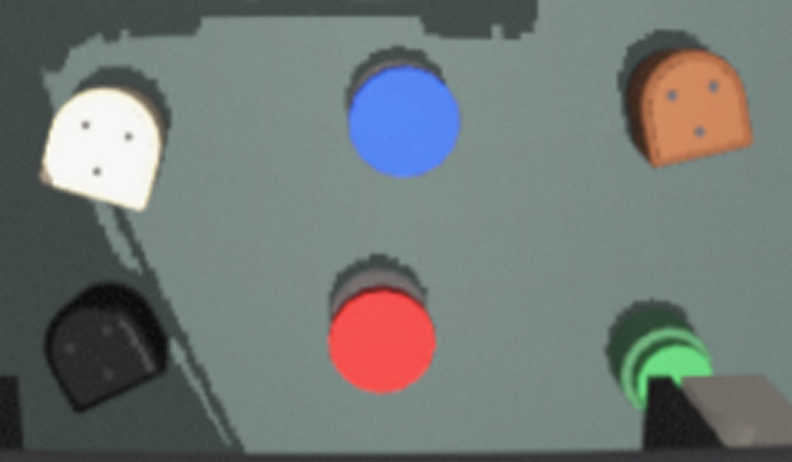

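```bash
python3 - <<'E'
from h import *
f,s=load("w1")
P=lambda p,z:plane(f,s,p,z)[0,:2]
def c1(x,y): return (290+x/4.2-.4,15+y/4.2-.4)
def c2(x,y): return (220+x/3.3-.35,165+y/3.3-.35)
for n,h,t,a,b,l1,l2 in [("white",(168,396),(208,36),(107,155),(297,160),(130,271),(245,290)),("yel",(644,444),(603,83),(517,190),(693,210),(580,313),(706,344))]:
    H=P(c1(*h),.073);T=P(c1(*t),.01);B=(P(c1(*a),.012)+P(c1(*b),.012))/2
    L=P(c1(*l1),.065),P(c1(*l2),.065)
    for q,Q in (("toe",T),("ball",B)):
        d=Q-H; print(n,q,H.round(4),Q.round(4),"len",np.hypot(*d).round(4),"yaw",np.arctan2(d[1],d[0]).round(3))
    d=L[0]-L[1]; print("  seam",L, "yaw from seam",np.arctan2(-d[0],d[1]).round(3))
for n,a,b,back in [("black",(80,411),(167,370),None),("brown",(657,167),(751,144),(690,48)),("cream",(43,183),(143,210),(105,88))]:
    A=P(c2(*a),.038);B=P(c2(*b),.038); d=A-B; yaw=np.arctan2(-d[0],d[1]); w=np.hypot(*d)
    m=(A+B)/2; o=m+0.02*np.array([np.cos(yaw),np.sin(yaw)])
    print(n,A.round(4),B.round(4),"w",w.round(4),"yaw",yaw.round(3),"origin",o.round(4),"back",None if back is None else P(c2(*back),.038).round(4))
hsv=cv2.cvtColor(f["pixels"],cv2.COLOR_RGB2HSV)
m=((hsv[...,1]>150)&((hsv[...,0]<6)|(hsv[...,0]>174))&(hsv[...,2]>100)).astype("uint8"); m[:200]=0
k=cv2.moments(m,True); c=(k["m10"]/k["m00"],k["m01"]/k["m00"]); print("tin",c,P(c,.038))
for n in ("scene0","side0"):
    g,_=load(n); h=cv2.cvtColor(g["pixels"],cv2.COLOR_RGB2HSV)
    m=((h[...,1]>150)&((h[...,0]<6)|(h[...,0]>174))&(h[...,2]>100)).astype("uint8")
    N,_,st,ce=cv2.connectedComponentsWithStats(m)
    for i in range(1,N):
        if st[i,4]>60: print(n,st[i],ce[i],plane(g,None,ce[i],.036))
    # blue mask trays
for n in ("scene0","side0","w1"):
    g,_=load(n)
    # reproject check of trays done visually
E
python3 - <<'E'
from h import *
f,s=load("w1"); im=f["pixels"][:,:,::-1]
cv2.imwrite("pics/t1.png",cv2.resize(im[145:300,475:600],None,fx=3.8,fy=3.8,interpolation=cv2.INTER_CUBIC))
f,s=load("scene0"); im=f["pixels"][:,:,::-1]
a=cv2.resize(im[105:190,200:310],None,fx=5,fy=5,interpolation=cv2.INTER_CUBIC)
b=cv2.resize(im[250:370,360:490],None,fx=4.2,fy=4.2,interpolation=cv2.INTER_CUBIC)
cv2.imwrite("pics/t2.png",a);cv2.imwrite("pics/t3.png",b)
E
```

```text
white toe [0.6564 0.0163] [7.884e-01 5.000e-04] len 0.133 yaw -0.119
white ball [0.6564 0.0163] [0.7445 0.003 ] len 0.0891 yaw -0.15
  seam (array([0.6946122 , 0.02668856]), array([ 0.68902144, -0.00626964])) yaw from seam -0.168
yel toe [ 0.6471 -0.1228] [ 0.7797 -0.1326] len 0.1329 yaw -0.074
yel ball [ 0.6471 -0.1228] [ 0.7367 -0.1316] len 0.09 yaw -0.097
  seam (array([ 0.68651282, -0.10571878]), array([ 0.68019142, -0.14579439])) yaw from seam -0.156
black [0.4186 0.1361] [0.4372 0.0976] w 0.0427 yaw 0.451 origin [0.4459 0.1255] back None
brown [ 0.522  -0.1039] [ 0.532  -0.1442] w 0.0416 yaw 0.242 origin [ 0.5464 -0.1192] back [ 0.5708 -0.116 ]
cream [0.517  0.1454] [0.5053 0.1045] w 0.0426 yaw -0.279 origin [0.5303 0.1195] back [0.555  0.1181]
tin (335.15354838709675, 267.38709677419354) [0.45029759 0.00851617]
scene0 [335 196  18  16 215] [343.50697674 203.01860465] [[0.44993697 0.0087872  0.036     ]]
scene0 [ 267  274   61   60 1601] [297.72392255 304.0843223 ] [[0.71415393 0.1515969  0.036     ]]
side0 [ 325  198   67   33 1434] [353.45467225 214.53417015] [[0.70027053 0.13957436 0.036     ]]
side0 [240 247  20  14 242] [249.56198347 253.57024793] [[0.44860536 0.00166705 0.036     ]]
```

View pics/t1.png

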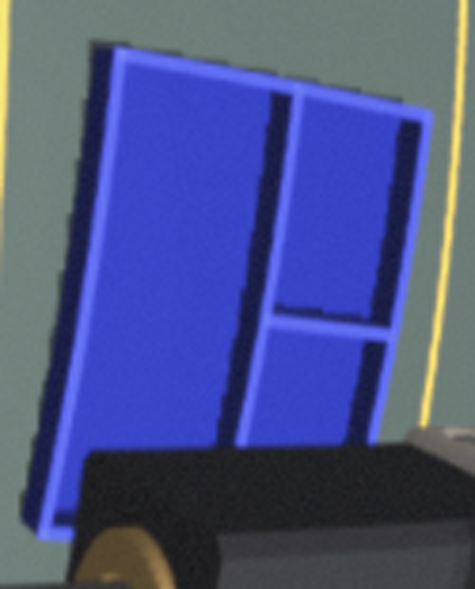

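View pics/t2.png

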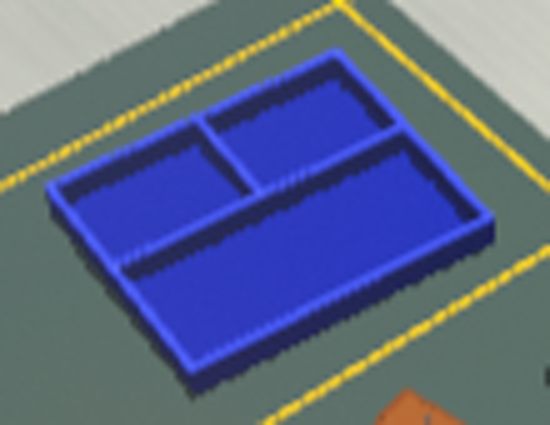

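View pics/t3.png

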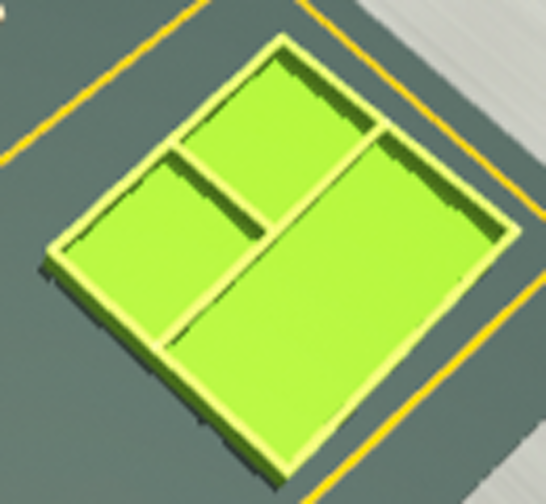

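Run:
```python
from h import *
C=np.array([[-98,-83],[98,-83],[98,83],[-98,83]])/1000
def fit(n,idx,W):
    A=C[idx]; W=np.array(W); a=A-A.mean(0); w=W-W.mean(0)
    th=np.arctan2((a[:,0]*w[:,1]-a[:,1]*w[:,0]).sum(),(a*w).sum()); c,s_=np.cos(th),np.sin(th); Rm=np.array([[c,-s_],[s_,c]])
    t=W.mean(0)-Rm@A.mean(0); print(n,"yaw",th.round(3),"org",t.round(4),"res mm",((W-(A@Rm.T+t))*1000).round(1).tolist())
    for nm,p in (("long",(0,37)),("sm+",(48,-44)),("sm-",(-48,-44))): print("   ",nm,(Rm@(np.array(p)/1000)+t).round(4))
f,s=load("scene0"); g,w=load("w1")
P=lambda q:[plane(f,s,p,.02)[0,:2] for p in q]
b=[(200+x/5-.4,105+y/5-.4) for x,y in [(340,50),(48,186),(195,375),(493,215)]]  # (-,-)?,...
W=P(b); print(np.round(W,3))
fit("blue scene",[0,1,2,3],W)
bw=[plane(g,w,(475+x/3.8-.4,145+y/3.8-.4),.02)[0,:2] for x,y in [(432,110),(118,48),(40,538)]]
print(np.round(bw,3)); fit("blue wrist",[1,2,3],bw)
gr=P([(360+x/4.2-.4,250+y/4.2-.4) for x,y in [(283,35),(46,252),(287,482),(521,230)]])
print(np.round(gr,3)); fit("green scene",[0,1,2,3],gr)
```

```text
[[ 0.396 -0.388]
 [ 0.59  -0.404]
 [ 0.605 -0.237]
 [ 0.41  -0.226]]
blue scene yaw -0.077 org [ 0.5004 -0.3139] res mm [[0.0, 1.3], [-1.5, -0.1], [0.9, 1.5], [0.6, -2.6]]
    long [ 0.5033 -0.277 ]
    sm+ [ 0.5449 -0.3615]
    sm- [ 0.4492 -0.3541]
[[ 0.593 -0.406]
 [ 0.606 -0.241]
 [ 0.41  -0.224]]
blue wrist yaw -0.08 org [ 0.5018 -0.3152] res mm [[0.4, -0.0], [0.2, -0.4], [-0.6, 0.4]]
    long [ 0.5048 -0.2783]
    sm+ [ 0.5462 -0.3629]
    sm- [ 0.4505 -0.3552]
[[0.396 0.251]
 [0.593 0.261]
 [0.586 0.428]
 [0.388 0.416]]
green scene yaw 0.051 org [0.4909 0.339 ] res mm [[-0.9, 0.1], [0.2, -0.3], [1.8, 0.9], [-1.2, -0.7]]
    long [0.489 0.376]
    sm+ [0.5411 0.2976]
    sm- [0.4452 0.2927]
```

```bash
python3 -m jog '[[[0.016,-0.0015,-0.033,0,0,-0.018,1],[0.016,-0.0015,-0.033,0,0,-0.018,1],[0.016,-0.0015,-0.033,0,0,-0.018,1],[0.016,-0.0015,-0.033,0,0,-0.018,1],[0.016,-0.0015,-0.033,0,0,-0.018,1],[0.016,-0.0015,-0.033,0,0,-0.018,1],[0.016,-0.0015,-0.033,0,0,-0.018,1],[0.016,-0.0015,-0.033,0,0,-0.018,1],[0.01,-0.002,-0.01,0,0,0,1],[0,0,0,0,0,0,1]]]'
python3 -c "
from h import *
snap('w2')"
```

```text
t: 3.95
eef_pos: [0.6754, 0.0153, 0.1101]
ee_rot: [3.14, -0.001, -1.718]
force: [-0.1, -0.4, 0.2]
width: 0.0877
```

View pics/w2.png

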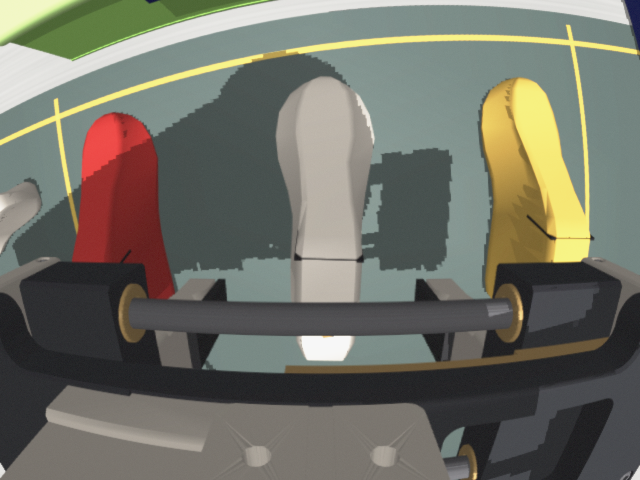

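Seam midpoint (329,258) sits between the open jaws and the cone is aligned. I'll go down, grip and lift.

```bash
python3 -m jog '[[[0,-0.001,-0.014,0,0,0,1],[0,-0.001,-0.014,0,0,0,1],[0,0,-0.014,0,0,0,1],[0,0,0,0,0,0,1],[0,0,0,0,0,0,0.2],[0,0,0,0,0,0,0.2],[0,0,0,0,0,0,0.2],[0,0,0,0,0,0,0.2],[0,0,0,0,0,0,0.2],[0,0,0,0,0,0,0.2],[0,0,0,0,0,0,0.2]]]' 40
```

```text
t: 5.38
eef_pos: [0.6753, 0.0129, 0.0686]
ee_rot: [3.141, -0.0, -1.719]
force: [-0.9, -0.8, 0.2]
width: 0.033
```

```bash
python3 -m jog '[[[0,0,0.015,0,0,0,0.2],[0,0,0.03,0,0,0,0.2],[0,0,0.04,0,0,0,0.2],[-0.014,-0.02,0.03,0,0,0,0.2],[-0.014,-0.02,0.015,0,0,0.007,0.2],[-0.014,-0.02,0,0,0,0.007,0.2],[-0.014,-0.02,0,0,0,0.007,0.2],[-0.014,-0.02,0,0,0,0.007,0.2],[-0.014,-0.02,0,0,0,0.007,0.2],[-0.014,-0.02,0,0,0,0.007,0.2],[-0.014,-0.02,0,0,0,0.007,0.2],[-0.014,-0.02,0,0,0,0.007,0.2],[-0.014,-0.02,0,0,0,0.007,0.2],[-0.014,-0.02,0,0,0,0.007,0.2],[-0.014,-0.02,0,0,0,0.004,0.2],[-0.014,-0.02,0,0,0,0,0.2],[-0.014,-0.02,0,0,0,0,0.2],[-0.014,-0.02,0,0,0,0,0.2],[0,0,0,0,0,0,0.2],[0,0,0,0,0,0,0.2]]]'
python3 -c "
from h import *
snap('w3');snap('s3','side')"
```

```text
t: 7.88
eef_pos: [0.4651, -0.2873, 0.1984]
ee_rot: [3.142, 0.0, -1.645]
force: [-0.3, -0.6, -1.0]
width: 0.033
```

View pics/w3.png

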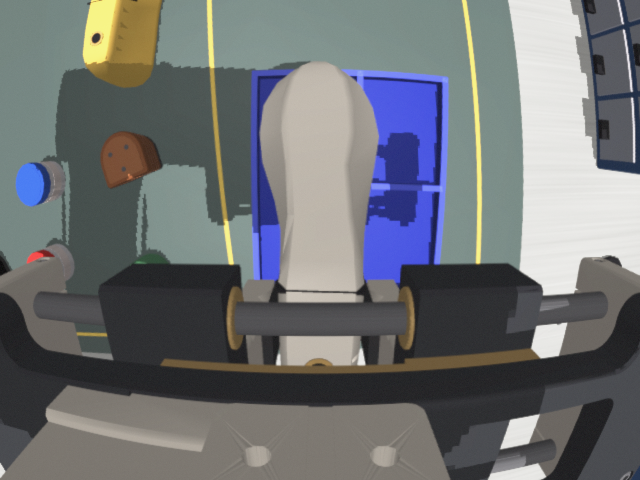

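View pics/s3.png

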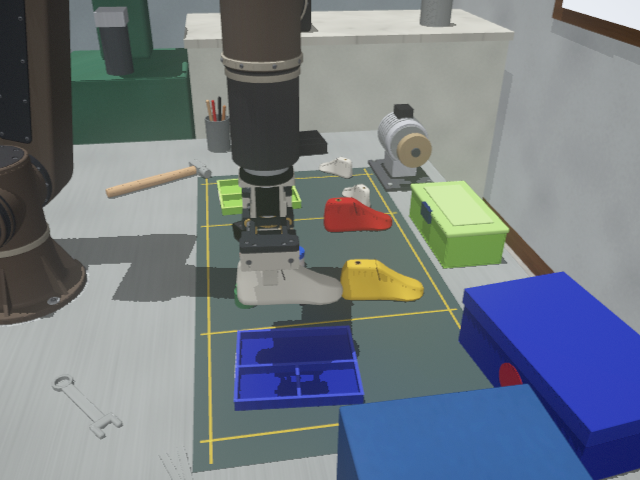

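The last hangs level with its sole parallel to the bench. Seam at (320,290), tray corners at (253,72) and (447,78). I'll check the alignment by ray.

Run:
```python
from h import *
f,s=load("w3")
for n,p,z in [("seam",(321,290),.195),("seamL",(278,289),.193),("seamR",(364,291),.193),("toe",(320,63),.14),("ballL",(261,140),.14),("ballR",(378,140),.14),("tray",(253,72),.02),("tray",(447,78),.02)]:
    print(n,plane(f,s,p,z)[0].round(4))
```

```text
seam [ 0.4778 -0.2876  0.195 ]
seamL [ 0.4787 -0.2703  0.193 ]
seamR [ 0.4752 -0.3048  0.193 ]
toe [ 0.578  -0.2948  0.14  ]
ballL [ 0.5401 -0.2614  0.14  ]
ballR [ 0.5355 -0.3215  0.14  ]
tray [ 0.6053 -0.2404  0.02  ]
tray [ 0.5916 -0.4056  0.02  ]
```

```bash
python3 -m jog '[[[0.005,0.006,-0.01,0,0,-0.004,0.2],[0.005,0.005,-0.03,0,0,0,0.2],[0,0,-0.03,0,0,0,0.2],[0,0,-0.025,0,0,0,0.2],[0,0,-0.015,0,0,0,0.2],[0,0,-0.008,0,0,0,0.2],[0,0,-0.004,0,0,0,0.2],[0,0,0,0,0,0,0.2],[0,0,0,0,0,0,0.2]]]'
```

```text
t: 9.1
eef_pos: [0.4759, -0.2762, 0.0773]
ee_rot: [-3.14, -0.0, -1.649]
force: [0.1, 0.6, -2.2]
width: 0.033
```

Still 4–5 mm above the floor. I'll lower a little more, release and rise.

```bash
python3 -m jog '[[[0,0,-0.002,0,0,0,0.2],[0,0,-0.002,0,0,0,0.2],[0,0,-0.001,0,0,0,0.2],[0,0,0,0,0,0,0.2]]]'
```

```text
t: 9.6
eef_pos: [0.4755, -0.2762, 0.0725]
ee_rot: [-3.141, -0.0, -1.648]
force: [-2.8, 2.1, 7.6]
width: 0.0332
```

```bash
python3 -m jog '[[[0,0,0,0,0,0,1],[0,0,0,0,0,0,1],[0,0,0,0,0,0,1],[0,0,0,0,0,0,1],[0,0,0.01,0,0,0,1],[0,0,0.04,0,0,0,1],[0,0,0.05,0,0,0,1],[0,0,0.05,0,0,0,1],[0,0,0,0,0,0,1]]]'
python3 -c "
from h import *
snap('w4')"
```

```text
t: 10.72
eef_pos: [0.4776, -0.2768, 0.2269]
ee_rot: [-3.133, -0.002, -1.648]
force: [-0.3, -0.0, 0.2]
width: 0.0871
```

View pics/w4.png

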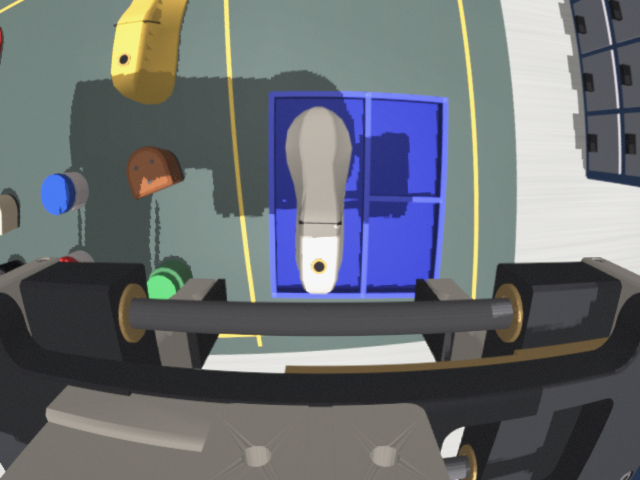

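White last lies in the long compartment of the blue tray, tray corners at (271,94) and (447,99), with clear margins. Next the black heel.

```bash
python3 -m jog '[[[-0.002,0.025,0,0,0,0.033,1],[-0.0025,0.025,0,0,0,0.033,1],[-0.0025,0.025,0,0,0,0.033,1],[-0.0025,0.025,0,0,0,0.033,1],[-0.0025,0.025,0,0,0,0.033,1],[-0.0025,0.025,0,0,0,0.033,1],[-0.0025,0.025,0,0,0,0.033,1],[-0.0025,0.025,0,0,0,0.033,1],[-0.0025,0.025,0,0,0,0.033,1],[-0.0025,0.025,0,0,0,0.033,1],[-0.0025,0.025,0,0,0,0.033,1],[-0.0025,0.025,-0.01,0,0,0.033,1],[-0.0025,0.025,-0.02,0,0,0.033,1],[-0.0025,0.025,-0.02,0,0,0.033,1],[-0.0025,0.025,-0.02,0,0,0.033,1],[-0.0025,0.024,-0.02,0,0,0.033,1],[0,0,-0.01,0,0,0,1],[0,0,0,0,0,0,1]]]'
python3 -c "
from h import *
snap('w5')"
```

```text
t: 13.02
eef_pos: [0.4351, 0.1222, 0.1206]
ee_rot: [3.139, -0.001, -1.121]
force: [0.2, 0.1, 0.5]
width: 0.0878
```

View pics/w5.png

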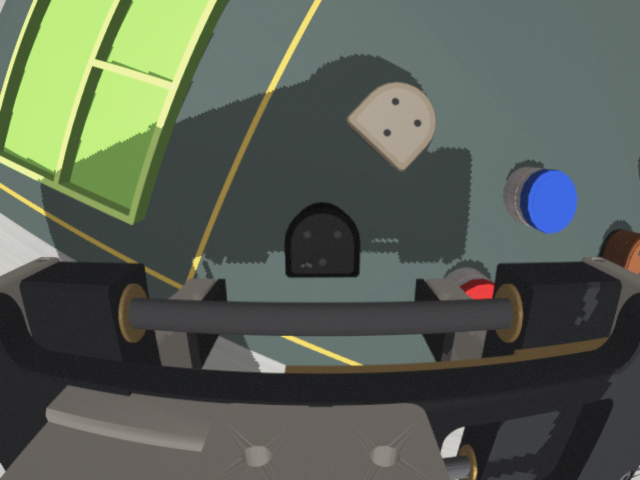

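Run:
```python
from h import *
f,s=load("w5")
A=plane(f,s,(286.5,276),.038)[0];B=plane(f,s,(358.5,275),.038)[0];K=plane(f,s,(321.5,204),.038)[0]
d=A-B; y=np.arctan2(-d[0],d[1]); u=np.array([np.cos(y),np.sin(y)])
m=(A+B)[:2]/2; print(A,B,np.hypot(*d[:2]),y,"org",m+.02*u,"from back",K[:2]-.025*u,"grip",m+.012*u)
print("tool yaw wanted",y-np.pi/2)
```

```text
[0.4179456  0.13781842 0.038     ] [0.43779162 0.09803196 0.038     ] 0.044461518357489765 0.4626979822684136 org [0.44576564 0.12685247] from back [0.44512078 0.12656353] grip [0.43860683 0.12328156]
tool yaw wanted -1.108098344526483
```

```bash
python3 -m jog '[[[0.0035,0.001,-0.02,0,0,0.01,1],[0,0,-0.025,0,0,0,1],[0,0,-0.02,0,0,0,1],[0,0,-0.01,0,0,0,1],[0,0,0,0,0,0,1],[0,0,0,0,0,0,0.4],[0,0,0,0,0,0,0.4],[0,0,0,0,0,0,0.4],[0,0,0,0,0,0,0.4],[0,0,0,0,0,0,0.4],[0,0,0,0,0,0,0.4]]]' 25
```

```text
t: 14.45
eef_pos: [0.4395, 0.1241, 0.0467]
ee_rot: [-3.141, -0.0, -1.11]
force: [-0.8, -0.3, 2.0]
width: 0.0456
```

```bash
python3 -m jog '[[[0,0,0.02,0,0,0,0.4],[0,0,0.04,0,0,0,0.4],[0,0,0.05,0,0,0,0.4],[0.0055,-0.0285,0.01,0,0,-0.032,0.4],[0.0055,-0.0285,0,0,0,-0.032,0.4],[0.0055,-0.0285,0,0,0,-0.032,0.4],[0.0055,-0.0285,0,0,0,-0.032,0.4],[0.0055,-0.0285,0,0,0,-0.032,0.4],[0.0055,-0.0285,0,0,0,-0.032,0.4],[0.0055,-0.0285,0,0,0,-0.032,0.4],[0.0055,-0.0285,0,0,0,-0.032,0.4],[0.0055,-0.0285,0,0,0,-0.032,0.4],[0.0055,-0.0285,0,0,0,-0.032,0.4],[0.0055,-0.0285,0,0,0,-0.032,0.4],[0.0055,-0.0285,0,0,0,-0.032,0.4],[0.0055,-0.0285,0,0,0,-0.032,0.4],[0.0055,-0.0285,0,0,0,-0.032,0.4],[0.0055,-0.0285,0,0,0,-0.032,0.4],[0.0055,-0.0285,0,0,0,-0.03,0.4],[0.0055,-0.0285,0,0,0,-0.03,0.4]]]'
python3 -m jog '[[[0,0,0,0,0,0,0.4]]]'
python3 -c "
from h import *
snap('w6');snap('s6','side')
im=cv2.imread('pics/s6.png'); cv2.imwrite('pics/s6c.png',cv2.resize(im[180:460,150:450],None,fx=2,fy=2))"
```

```text
t: 16.95
eef_pos: [0.5328, -0.3613, 0.166]
ee_rot: [3.141, 0.0, -1.652]
force: [0.5, 0.8, -0.2]
width: 0.0449
t: 17.08
eef_pos: [0.5327, -0.362, 0.1656]
ee_rot: [3.14, 0.0, -1.653]
force: [-0.4, 0.6, -1.1]
width: 0.0449
```

View pics/w6.png

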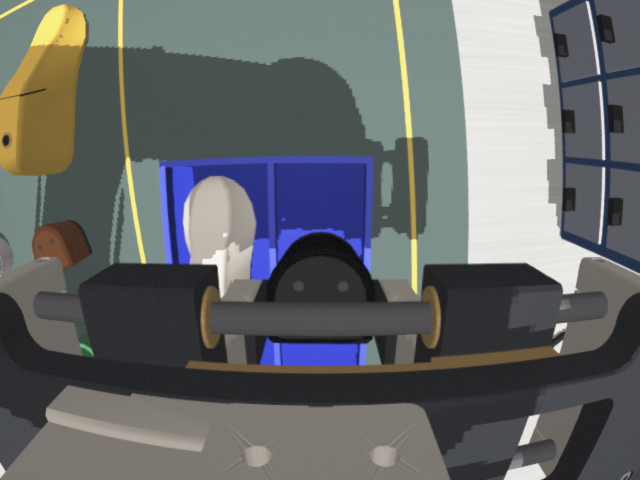

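View pics/s6c.png

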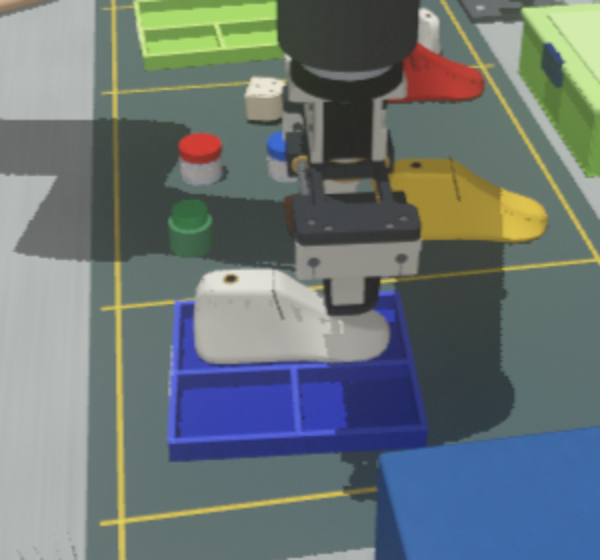

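Run:
```python
from h import *
f,s=load("w6")
im=f["pixels"][:,:,::-1][215:350,240:400]
im=np.clip(im.astype(float)*2.5,0,255).astype("uint8")
cv2.imwrite("pics/w6c.png",cv2.resize(im,None,fx=4.5,fy=4.5,interpolation=cv2.INTER_CUBIC))
for z in (.14,.15,.155,.16,.165,.17): 
    a=plane(f,s,(269,290),z)[0];b=plane(f,s,(374,290),z)[0];k=plane(f,s,(320,234),z)[0]; print(z,np.hypot(*(a-b)[:2]),k, a)
```

```text
0.14 0.048544236346268775 [ 0.56300183 -0.36349312  0.14      ] [ 0.53860464 -0.33778982  0.14      ]
0.15 0.04549891281585523 [ 0.56523466 -0.36368851  0.15      ] [ 0.54236798 -0.33959765  0.15      ]
0.155 0.04397625105064844 [ 0.56635108 -0.3637862   0.155     ] [ 0.54424966 -0.34050157  0.155     ]
0.16 0.0424535892854417 [ 0.5674675 -0.3638839  0.16     ] [ 0.54613133 -0.34140549  0.16      ]
0.165 0.04093092752023495 [ 0.56858392 -0.36398159  0.165     ] [ 0.548013   -0.34230941  0.165     ]
0.17 0.03940826575502816 [ 0.56970034 -0.36407929  0.17      ] [ 0.54989467 -0.34321332  0.17      ]
```

View pics/w6c.png

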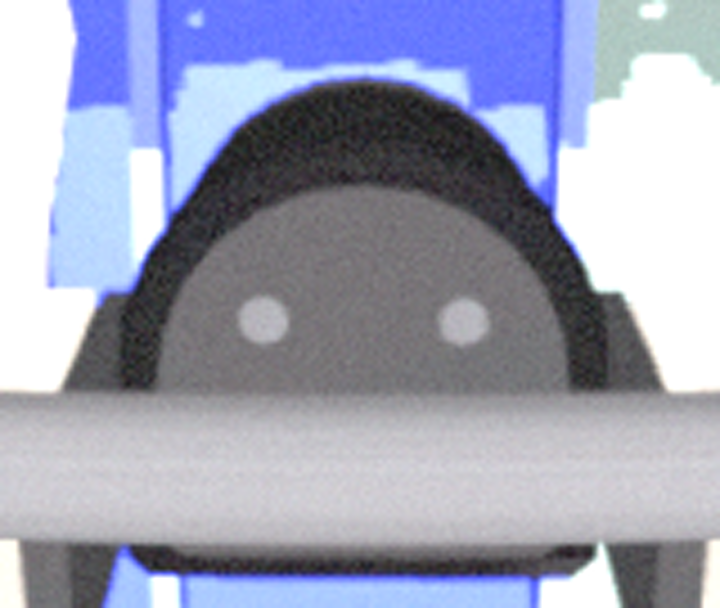

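```bash
python3 -m jog '[[[0.003,0.001,-0.02,0,0,0,0.4],[0,0,-0.03,0,0,0,0.4],[0,0,-0.03,0,0,0,0.4],[0,0,-0.02,0,0,0,0.4],[0,0,-0.009,0,0,0,0.4],[0,0,-0.002,0,0,0,0.4],[0,0,0,0,0,0,0.4],[0,0,0,0,0,0,0.4]]]'
```

```text
t: 18.18
eef_pos: [0.5364, -0.3596, 0.0565]
ee_rot: [-3.14, -0.0, -1.65]
force: [0.5, -0.0, -0.5]
width: 0.0451
```

```bash
python3 -m jog '[[[0,0,-0.003,0,0,0,0.4],[0,0,-0.002,0,0,0,0.4],[0,0,-0.001,0,0,0,0.4],[0,0,0,0,0,0,0.4]]]'
```

```text
t: 18.68
eef_pos: [0.5359, -0.3595, 0.0507]
ee_rot: [-3.141, -0.0, -1.65]
force: [-3.5, 2.7, 9.5]
width: 0.045
```

Floor contact (9.5 N). I'll release partway so the fingers stay clear of the last, then rise.

```bash
python3 -m jog '[[[0,0,0,0,0,0,0.65],[0,0,0,0,0,0,0.65],[0,0,0,0,0,0,0.65],[0,0,0.01,0,0,0,0.65],[0,0,0.03,0,0,0,0.65],[0,0,0.05,0,0,0,1],[0,0,0.06,0,0,0,1],[-0.02,0.03,0.02,0,0,0,1],[-0.03,0.04,0,0,0,0,1],[0,0,0,0,0,0,1]]]'
python3 -c "
from h import *
snap('w7')"
```

```text
t: 19.92
eef_pos: [0.4843, -0.2877, 0.2213]
ee_rot: [-3.14, 0.0, -1.649]
force: [0.5, -0.1, 1.0]
width: 0.0875
```

View pics/w7.png

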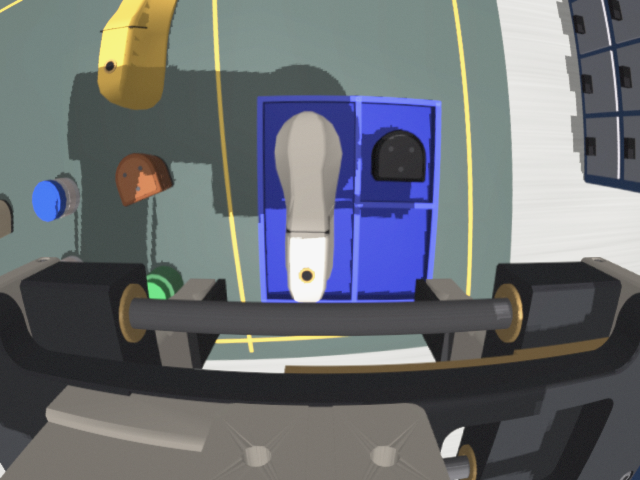

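Black heel at (399,157), upright inside its compartment. Next the red tin.

```bash
python3 -m jog '[[[-0.003,0.0247,0,0,0,0.006,1],[-0.003,0.0247,0,0,0,0.006,1],[-0.003,0.0247,0,0,0,0.006,1],[-0.003,0.0247,0,0,0,0.006,1],[-0.003,0.0247,0,0,0,0.006,1],[-0.003,0.0247,0,0,0,0.006,1],[-0.003,0.0247,0,0,0,0.006,1],[-0.003,0.0247,-0.01,0,0,0.006,1],[-0.003,0.0247,-0.02,0,0,0.006,1],[-0.003,0.0247,-0.02,0,0,0.006,1],[-0.002,0.0247,-0.02,0,0,0.006,1],[0,0.0247,-0.02,0,0,0.006,1],[0,0,-0.005,0,0,0,1],[0,0,0,0,0,0,1]]]'
python3 -c "
from h import *
f,s=snap('w8')
hsv=cv2.cvtColor(f['pixels'],cv2.COLOR_RGB2HSV)
m=((hsv[...,1]>150)&((hsv[...,0]<6)|(hsv[...,0]>174))&(hsv[...,2]>80)).astype('uint8')
N,_,st,ce=cv2.connectedComponentsWithStats(m)
for i in range(1,N):
    if st[i,4]>200: print(st[i],ce[i],plane(f,s,ce[i],.038))
x,y,w,h=st[1:][st[1:,4].argmax()][:4]
"
```

```text
t: 21.72
eef_pos: [0.4544, 0.0067, 0.1245]
ee_rot: [3.141, -0.001, -1.578]
force: [0.5, 0.1, 0.9]
width: 0.0872
[ 94   0  62  19 807] [126.0929368    7.15489467] [[0.62779461 0.13446448 0.038     ]]
[ 286  232   68   69 3652] [319.55640745 266.1966046 ] [[0.45065258 0.00801345 0.038     ]]
```

View pics/w8.png

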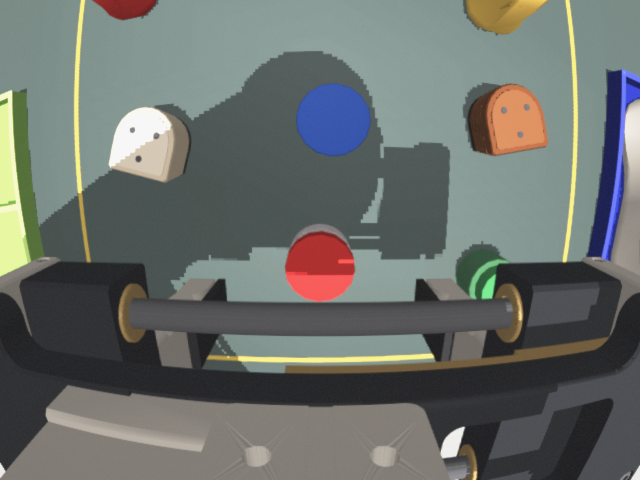

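```bash
python3 -m jog '[[[-0.004,0.001,-0.02,0,0,0,1],[0,0,-0.025,0,0,0,1],[0,0,-0.022,0,0,0,1],[0,0,-0.012,0,0,0,1],[0,0,0,0,0,0,1],[0,0,0,0,0,0,0.4],[0,0,0,0,0,0,0.4],[0,0,0,0,0,0,0.4],[0,0,0,0,0,0,0.4],[0,0,0,0,0,0,0.4],[0,0,0,0,0,0,0.4]]]' 30
```

```text
t: 23.15
eef_pos: [0.45, 0.0079, 0.0457]
ee_rot: [-3.141, -0.0, -1.578]
force: [-0.2, 0.5, 2.0]
width: 0.0426
```

```bash
python3 -m jog '[[[0,0,0.02,0,0,0,0.4],[0,0,0.04,0,0,0,0.4],[0,0,0.05,0,0,0,0.4],[0,-0.024,0.01,0,0,-0.005,0.4],[0,-0.024,0,0,0,-0.005,0.4],[0,-0.024,0,0,0,-0.005,0.4],[0,-0.024,0,0,0,-0.005,0.4],[0,-0.024,0,0,0,-0.005,0.4],[0,-0.024,0,0,0,-0.005,0.4],[0,-0.024,0,0,0,-0.005,0.4],[0,-0.024,0,0,0,-0.005,0.4],[0,-0.024,0,0,0,-0.005,0.4],[0,-0.024,0,0,0,-0.005,0.4],[0,-0.024,0,0,0,-0.005,0.4],[0,-0.024,0,0,0,-0.005,0.4],[0,-0.024,0,0,0,-0.005,0.4],[0,-0.024,0,0,0,-0.005,0.4],[0,-0.025,0,0,0,-0.005,0.4],[0,0,0,0,0,0,0.4],[0,0,0,0,0,0,0.4]]]'
python3 -c "
from h import *
snap('w9')"
```

```text
t: 25.65
eef_pos: [0.4495, -0.3528, 0.1651]
ee_rot: [3.141, 0.001, -1.654]
force: [-0.4, 0.6, -2.3]
width: 0.043
```

View pics/w9.png

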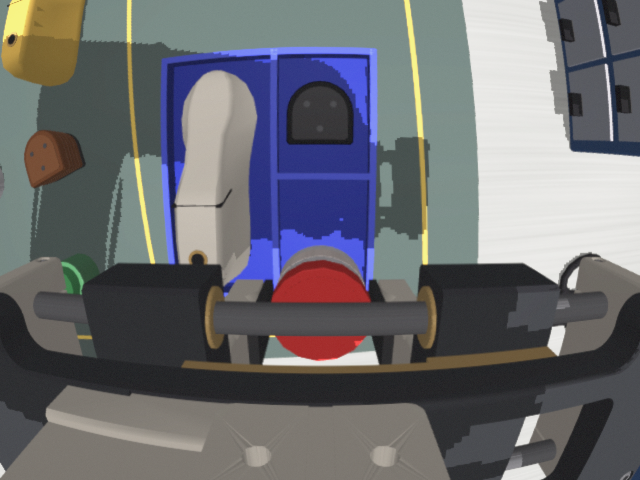

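```bash
python3 -m jog '[[[0,-0.002,-0.02,0,0,0,0.4],[0,0,-0.03,0,0,0,0.4],[0,0,-0.03,0,0,0,0.4],[0,0,-0.02,0,0,0,0.4],[0,0,-0.009,0,0,0,0.4],[0,0,-0.003,0,0,0,0.4],[0,0,-0.002,0,0,0,0.4],[0,0,-0.001,0,0,0,0.4],[0,0,0,0,0,0,0.4],[0,0,0,0,0,0,0.4]]]'
```

```text
t: 26.95
eef_pos: [0.45, -0.3552, 0.0509]
ee_rot: [-3.141, -0.0, -1.654]
force: [-0.0, -1.0, -1.0]
width: 0.0431
```

```bash
python3 -m jog '[[[0,0,-0.001,0,0,0,0.4],[0,0,-0.0007,0,0,0,0.4],[0,0,0,0,0,0,0.4]]]'
```

```text
t: 27.32
eef_pos: [0.4501, -0.3552, 0.0497]
ee_rot: [-3.141, -0.0, -1.653]
force: [-2.3, 2.2, 6.0]
width: 0.0428
```

```bash
python3 -m jog '[[[0,0,0,0,0,0,0.65],[0,0,0,0,0,0,0.65],[0,0,0,0,0,0,0.65],[0,0,0.01,0,0,0,0.65],[0,0,0.03,0,0,0,0.65],[0,0,0.04,0,0,0,0.8],[0,0,0.04,0,0,0,1],[0.02,0.0215,0.03,0,0,0,1],[0.02,0.0215,0.01,0,0,0,1]]]'
python3 -c "
from h import *
snap('w10')"
python3 -m jog '[[[0.02,0.0215,0,0,0,0,1],[0.02,0.0215,0,0,0,0,1],[0.02,0.0215,0,0,0,0,1],[0.02,0.0215,0,0,0,0,1],[0.02,0.0215,0,0,0,0,1],[0.02,0.0215,-0.02,0,0,0,1],[0.02,0.0215,-0.02,0,0,0,1],[0.02,0.02,-0.03,0,0,0,1],[0.015,0.015,-0.02,0,0,0,1],[0,0,0,0,0,0,1],[0,0,0,0,0,0,1]]]'
python3 -c "
from h import *
snap('w11')"
```

```text
t: 28.45
eef_pos: [0.4911, -0.3122, 0.2122]
ee_rot: [-3.137, -0.001, -1.654]
force: [1.7, 0.7, -0.2]
width: 0.086
t: 29.88
eef_pos: [0.665, -0.1267, 0.1188]
ee_rot: [3.141, -0.0, -1.653]
force: [-0.2, -0.8, 0.3]
width: 0.0876
```

View pics/w10.png

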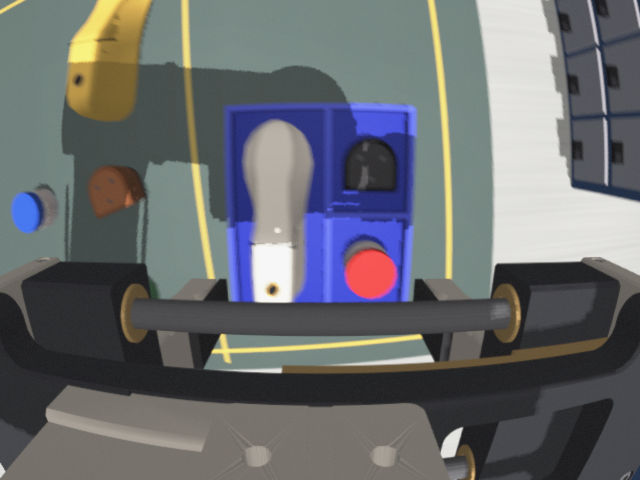

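View pics/w11.png

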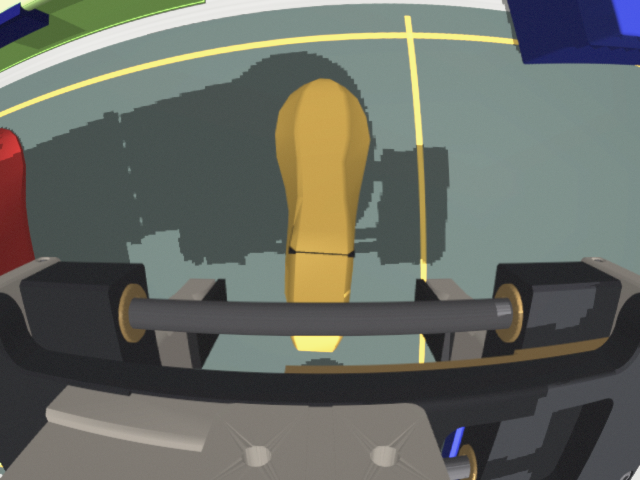

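Blue tray is complete: tin at (371,270), heel at (370,165), last at (275,220). The yellow cone is centred between the jaws, with its seam at (321,253).

```bash
python3 -m jog '[[[0.001,0,-0.02,0,0,-0.02,1],[0.001,0,-0.018,0,0,0,1],[0,0,-0.012,0,0,0,1],[0,0,0,0,0,0,1],[0,0,0,0,0,0,0.2],[0,0,0,0,0,0,0.2],[0,0,0,0,0,0,0.2],[0,0,0,0,0,0,0.2],[0,0,0,0,0,0,0.2],[0,0,0,0,0,0,0.2],[0,0,0,0,0,0,0.2]]]' 40
```

```text
t: 31.3
eef_pos: [0.6669, -0.1266, 0.0689]
ee_rot: [3.142, -0.0, -1.674]
force: [-0.2, -0.6, 0.9]
width: 0.0334
```

```bash
python3 -m jog '[[[0,0,0.02,0,0,0,0.2],[0,0,0.04,0,0,0,0.2],[0,0,0.04,0,0,0,0.2],[-0.012,0.0285,0.02,0,0,0.009,0.2],[-0.012,0.0285,0.01,0,0,0.009,0.2],[-0.012,0.0285,0,0,0,0.009,0.2],[-0.012,0.0285,0,0,0,0.009,0.2],[-0.012,0.0285,0,0,0,0.009,0.2],[-0.012,0.0285,0,0,0,0.009,0.2],[-0.012,0.0285,0,0,0,0.009,0.2],[-0.012,0.0285,0,0,0,0.009,0.2],[-0.012,0.0285,0,0,0,0.009,0.2],[-0.012,0.0285,0,0,0,0.009,0.2],[-0.012,0.0285,0,0,0,0.009,0.2],[-0.012,0.0285,0,0,0,0.009,0.2],[-0.012,0.0285,0,0,0,0.009,0.2],[-0.012,0.0285,0,0,0,0.009,0.2],[-0.012,0.0285,0,0,0,0.009,0.2],[-0.012,0.0285,0,0,0,0.009,0.2],[-0.012,0.0285,0,0,0,0.009,0.2]]]'
python3 -m jog '[[[0,0,0,0,0,0,0.2],[0,0,0,0,0,0,0.2]]]'
python3 -c "
from h import *
snap('w12')"
```

```text
t: 33.8
eef_pos: [0.462, 0.3585, 0.1983]
ee_rot: [3.141, -0.001, -1.521]
force: [0.6, -0.8, -2.2]
width: 0.0331
t: 34.05
eef_pos: [0.4626, 0.3574, 0.1984]
ee_rot: [3.141, -0.001, -1.52]
force: [-0.6, 0.7, -2.8]
width: 0.0333
```

View pics/w12.png

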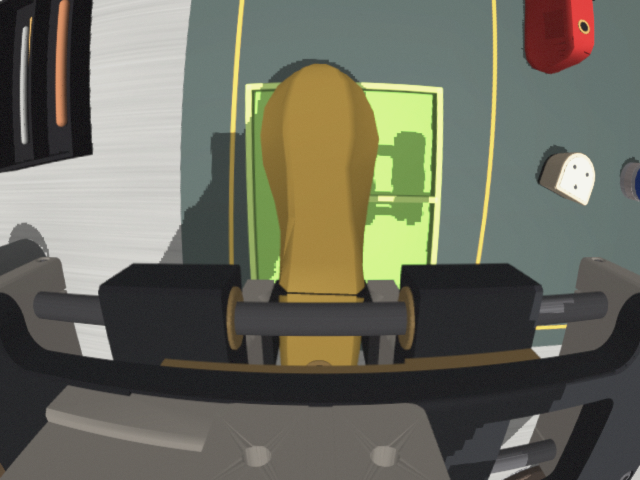

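Run:
```python
from h import *
f,s=load("w12")
for n,p,z in [("seam",(321,293),.195),("toe",(319,65),.14),("ballL",(261,140),.14),("ballR",(378,140),.14),("tray(+,+)",(246,86),.02),("tray(+,-)",(442,89),.02),("div -/+ at - wall",(438,199),.02)]:
    print(n,plane(f,s,p,z)[0].round(4))
```

```text
seam [0.474  0.3586 0.195 ]
toe [0.5744 0.3644 0.14  ]
ballL [0.5338 0.3923 0.14  ]
ballR [0.5367 0.3321 0.14  ]
tray(+,+) [0.5834 0.4264 0.02  ]
tray(+,-) [0.592  0.2599 0.02  ]
div -/+ at - wall [0.4954 0.2568 0.02  ]
```

```bash
python3 -m jog '[[[-0.001,0.008,-0.01,0,0,0,0.2],[-0.001,0.008,-0.03,0,0,0,0.2],[0,0,-0.03,0,0,0,0.2],[0,0,-0.025,0,0,0,0.2],[0,0,-0.015,0,0,0,0.2],[0,0,-0.008,0,0,0,0.2],[0,0,-0.004,0,0,0,0.2],[0,0,-0.002,0,0,0,0.2],[0,0,0,0,0,0,0.2],[0,0,0,0,0,0,0.2]]]'
```

```text
t: 35.35
eef_pos: [0.4611, 0.3741, 0.0754]
ee_rot: [-3.141, 0.001, -1.521]
force: [-0.2, 0.2, -2.3]
width: 0.0331
```

```bash
python3 -m jog '[[[0,0,-0.002,0,0,0,0.2],[0,0,-0.001,0,0,0,0.2],[0,0,0,0,0,0,0.2]]]'
```

```text
t: 35.72
eef_pos: [0.461, 0.3741, 0.0728]
ee_rot: [-3.141, 0.0, -1.52]
force: [-3.3, -1.8, 5.2]
width: 0.0331
```

```bash
python3 -m jog '[[[0,0,0,0,0,0,1],[0,0,0,0,0,0,1],[0,0,0,0,0,0,1],[0,0,0,0,0,0,1],[0,0,0.01,0,0,0,1],[0,0,0.04,0,0,0,1],[0,0,0.05,0,0,0,1],[0,0,0.05,0,0,0,1]]]'
python3 -c "
from h import *
snap('w13')"
python3 -m jog '[[[0.0045,-0.029,0,0,0,0.011,1],[0.0045,-0.029,0,0,0,0.011,1],[0.0045,-0.029,0,0,0,0.011,1],[0.0045,-0.029,0,0,0,0.011,1],[0.0045,-0.029,0,0,0,0.011,1],[0.0045,-0.029,0,0,0,0.011,1],[0.0045,-0.029,0,0,0,0.011,1],[0.0045,-0.029,0,0,0,0.011,1],[0.0045,-0.029,0,0,0,0.011,1],[0.0045,-0.029,0,0,0,0.011,1],[0.0045,-0.029,0,0,0,0.011,1],[0.0045,-0.029,-0.01,0,0,0.011,1],[0.0045,-0.029,-0.02,0,0,0.011,1],[0.0045,-0.029,-0.02,0,0,0.011,1],[0.0045,-0.029,-0.02,0,0,0.011,1],[0.0045,-0.029,-0.02,0,0,0.013,1],[0.0045,-0.029,-0.01,0,0,0.013,1],[0,0,0,0,0,0,1],[0,0,0,0,0,0,1]]]'
python3 -c "
from h import *
snap('w14')"
```

```text
t: 36.72
eef_pos: [0.4609, 0.3737, 0.2242]
ee_rot: [-3.141, 0.0, -1.521]
force: [-0.2, -0.3, 0.2]
width: 0.0873
t: 39.15
eef_pos: [0.5376, -0.119, 0.1223]
ee_rot: [-3.141, -0.0, -1.33]
force: [-0.0, 0.9, 0.7]
width: 0.0877
```

View pics/w13.png

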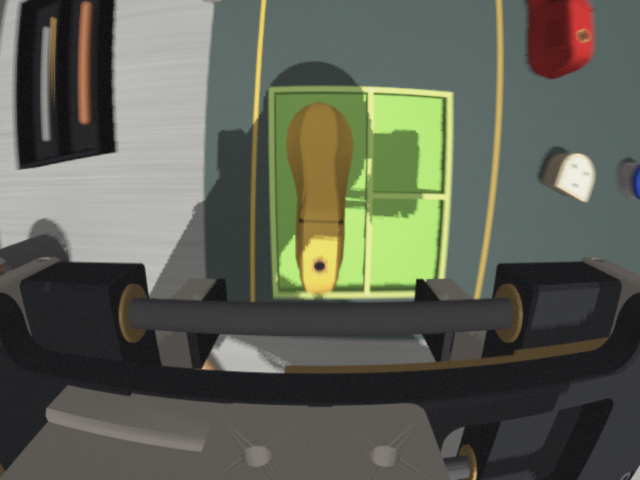

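View pics/w14.png

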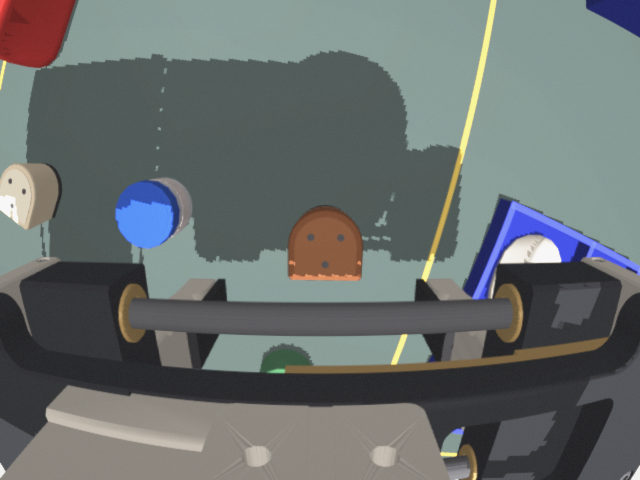

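Yellow last sits in the green tray's long compartment, tray corners (270,89) and (453,94). The brown heel is at (325,245), aligned with the jaws.

Run:
```python
from h import *
f,s=load("w14")
A=plane(f,s,(288,276),.038)[0];B=plane(f,s,(362,278),.038)[0];K=plane(f,s,(325,207),.038)[0]
d=A-B; y=np.arctan2(-d[0],d[1]); u=np.array([np.cos(y),np.sin(y)])
m=(A+B)[:2]/2; print(np.hypot(*d[:2]),y,"org",m+.02*u,"back",K[:2]-.025*u,"grip",m+.012*u,"tool yaw",y-np.pi/2)
```

```text
0.04613865699927659 0.20969690816297581 org [ 0.54809479 -0.11936571] back [ 0.54659293 -0.11817598] grip [ 0.54027004 -0.12103102] tool yaw -1.3610994186319207
```

```bash
python3 -m jog '[[[0.002,-0.002,-0.02,0,0,-0.015,1],[0,0,-0.025,0,0,0,1],[0,0,-0.02,0,0,0,1],[0,0,-0.011,0,0,0,1],[0,0,0,0,0,0,1],[0,0,0,0,0,0,0.4],[0,0,0,0,0,0,0.4],[0,0,0,0,0,0,0.4],[0,0,0,0,0,0,0.4],[0,0,0,0,0,0,0.4],[0,0,0,0,0,0,0.4]]]' 25
```

```text
t: 40.58
eef_pos: [0.5395, -0.1211, 0.046]
ee_rot: [-3.142, -0.0, -1.345]
force: [-0.5, -0.4, 2.4]
width: 0.0454
```

```bash
python3 -m jog '[[[0,0,0.02,0,0,0,0.4],[0,0,0.04,0,0,0,0.4],[0,0,0.05,0,0,0,0.4],[-0.001,0.026,0.01,0,0,-0.011,0.4],[-0.001,0.026,0,0,0,-0.011,0.4],[-0.001,0.026,0,0,0,-0.011,0.4],[-0.001,0.026,0,0,0,-0.011,0.4],[-0.001,0.026,0,0,0,-0.011,0.4],[-0.001,0.026,0,0,0,-0.011,0.4],[-0.001,0.026,0,0,0,-0.011,0.4],[-0.001,0.026,0,0,0,-0.011,0.4],[-0.001,0.026,0,0,0,-0.011,0.4],[-0.001,0.026,0,0,0,-0.011,0.4],[0,0.026,0,0,0,-0.011,0.4],[0,0.026,0,0,0,-0.011,0.4],[0,0.026,0,0,0,-0.011,0.4],[0,0.026,0,0,0,-0.011,0.4],[0,0.026,0,0,0,-0.011,0.4],[0,0.001,0,0,0,-0.01,0.4],[0,0,0,0,0,0,0.4]]]'
python3 -c "
from h import *
snap('w15')"
```

```text
t: 43.08
eef_pos: [0.5291, 0.2695, 0.1655]
ee_rot: [3.141, -0.001, -1.519]
force: [0.1, -0.5, 0.5]
width: 0.0451
```

View pics/w15.png

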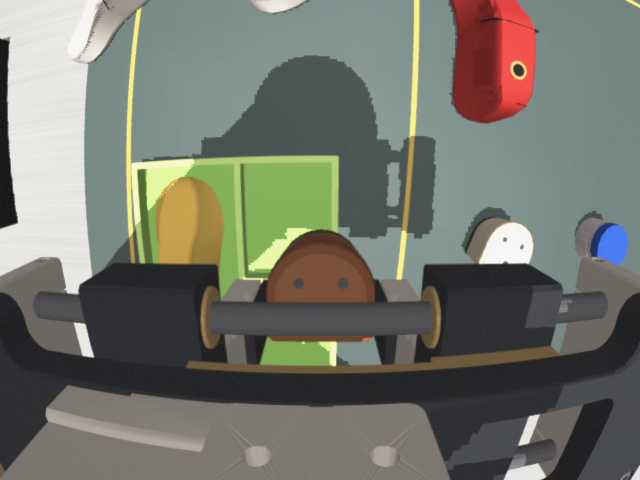

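The heel is held level. The tool is 27 mm short in y, so I'll correct that and lower.

```bash
python3 -m jog '[[[0,0.014,0,0,0,0,0.4],[0,0.013,0,0,0,0,0.4],[0,0,-0.02,0,0,0,0.4],[0,0,-0.03,0,0,0,0.4],[0,0,-0.03,0,0,0,0.4],[0,0,-0.02,0,0,0,0.4],[0,0,-0.009,0,0,0,0.4],[0,0,-0.003,0,0,0,0.4],[0,0,0,0,0,0,0.4],[0,0,0,0,0,0,0.4]]]'
```

```text
t: 44.38
eef_pos: [0.5298, 0.2973, 0.0547]
ee_rot: [-3.14, 0.001, -1.52]
force: [-0.3, -0.7, -0.7]
width: 0.0454
```

```bash
python3 -m jog '[[[0,0,-0.002,0,0,0,0.4],[0,0,-0.0015,0,0,0,0.4],[0,0,-0.001,0,0,0,0.4],[0,0,0,0,0,0,0.4]]]'
```

```text
t: 44.88
eef_pos: [0.5294, 0.2969, 0.05]
ee_rot: [-3.141, -0.0, -1.519]
force: [-2.7, -0.6, 5.1]
width: 0.0454
```

Floor contact (5 N). Release, rise and move off for a final look.

```bash
python3 -m jog '[[[0,0,0,0,0,0,0.65],[0,0,0,0,0,0,0.65],[0,0,0,0,0,0,0.65],[0,0,0.01,0,0,0,0.65],[0,0,0.03,0,0,0,0.65],[0,0,0.05,0,0,0,1],[0,0,0.06,0,0,0,1],[-0.005,-0.02,0.03,0,0,0,1],[-0.005,-0.03,0.03,0,0,0,1],[-0.005,-0.03,0.03,0,0,0,1],[0,-0.03,0.01,0,0,0,1],[0,-0.03,0,0,0,0,1],[0,-0.03,0,0,0,0,1],[0,-0.03,0,0,0,0,1],[0,-0.03,0,0,0,0,1],[0,-0.03,0,0,0,0,1],[-0.01,-0.03,0,0,0,0,1],[-0.02,0,0,0,0,0,1],[0,0,0,0,0,0,1],[0,0,0,0,0,0,1]]]'
python3 -c "
from h import *
snap('w16');snap('sc16','scene');snap('s16','side')
im=cv2.imread('pics/sc16.png'); cv2.imwrite('pics/sc16c.png',cv2.resize(im[90:390,170:510],None,fx=2,fy=2,interpolation=cv2.INTER_CUBIC))
im=cv2.imread('pics/s16.png'); cv2.imwrite('pics/s16c.png',cv2.resize(im[150:420,180:440],None,fx=2.2,fy=2.2,interpolation=cv2.INTER_CUBIC))
"
```

```text
t: 47.38
eef_pos: [0.4846, 0.0075, 0.3]
ee_rot: [-3.14, 0.0, -1.519]
force: [0.5, -0.2, -0.5]
width: 0.0875
```

View pics/w16.png

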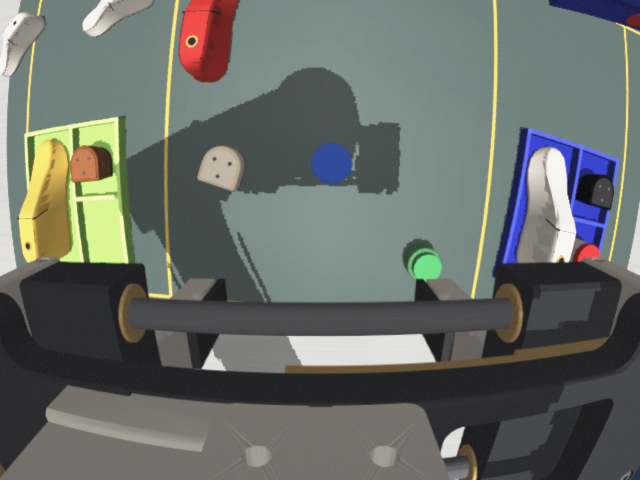

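View pics/sc16c.png

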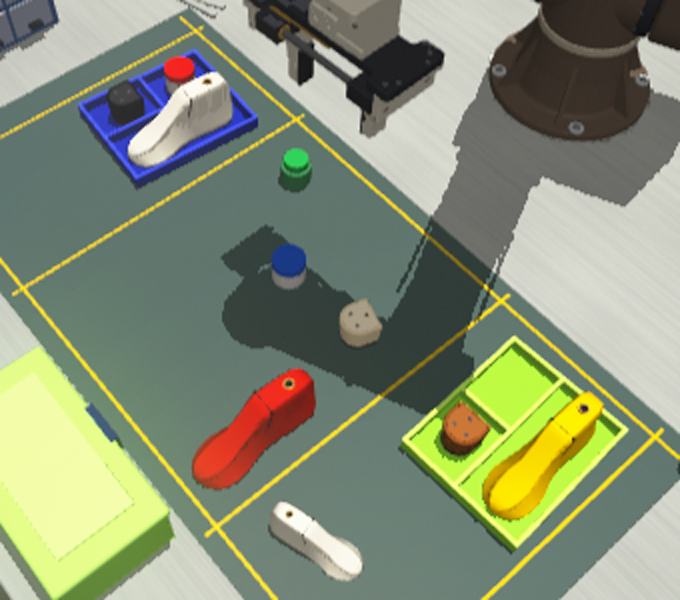

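View pics/s16c.png

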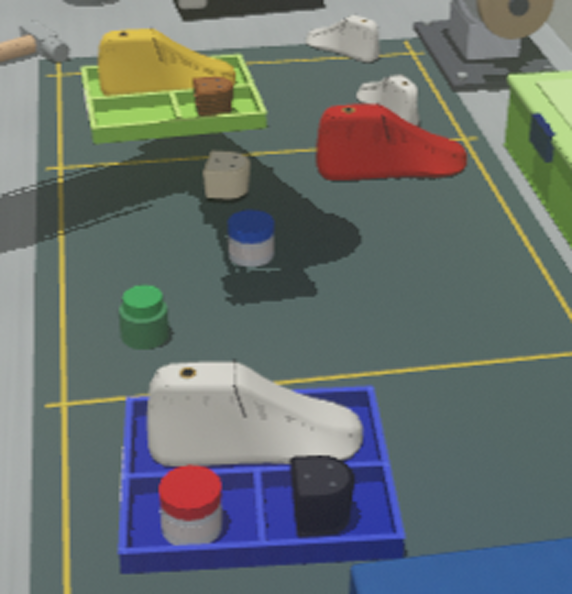

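The three pictures agree. Blue tray: white last, red tin (190,500) and black heel (322,495) in the side crop. Green tray: yellow last and brown heel (212,95). Everything is upright, and the red last, cream heel and blue tin are where they were.

```bash
python3 -c "
from station import job_done,monitor
print(job_done()); print(monitor.get_state()['t'])"
```

```text
the job is handed in; nothing more can be done
None
the job is handed in; nothing more can be done
```

Both kits are made up and the job is handed in, at about 47.5 s of the 128 s allowed.

- **Blue tray:** the white last lies sole down in the long compartment. The black heel and the red-lidded tin each stand in a small one.
- **Green tray:** the yellow last lies sole down in the long compartment and the brown heel stands in a small one.

Each piece was lowered to light floor contact (5 to 10 N at the wrist) before release. I placed them in the order given.

The last wrist, scene and side pictures agreed: everything is upright inside its compartment and the gripper is open and clear of it. By eye, the red last, cream heel, blue-lidded tin and the look-alikes had not moved. I did not re-measure them.

Two readings were off along the way, neither with any effect on the result:
- **Red tin:** the first side-camera estimate was about 7 mm out from the other two views, so I used the wrist view.
- **Brown heel:** my carry stopped 27 mm short of the green tray, and I corrected it before lowering.

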